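Start the loaded microcentrifuge

ROBOT

A 7-joint arm with a two-finger parallel gripper is mounted at the origin on the work surface. World frame = base frame: x ahead of the robot, y to its left, z up, the work surface at z = 0. Lengths are in m, angles in rad, forces in N, time in s.
With the tool pointing down it reaches from about 0.4 to 0.85 m from the base axis. Payload 10.4 kg.
Tool frame: the origin (TCP) lies midway between the tips of the shut fingers; the grasp point (between the pads) lies 19 mm behind it; z points along the fingers, y is the direction in which the jaws open and shut (so a half turn about z gives the same grasp; the last joint's range is limited). The gripper opens to 85 mm and grips with 20 to 120 N. Pads are 22 mm wide; open, the fingers measure 114 mm over their backs; the gripper's body (76 mm by 85 mm) begins 54 mm behind the grasp point. The pads swing forward as they close: fully open they stand 13 mm farther back than shut.
Start: joints at [1.205, 0.332, -0.065, 1.46, 0.022, 1.35, -0.088], TCP at [0.21, -0.589, 0.231] pointing down, gripper open.
Joint ranges: [-2.6, 2.6], [-0.5, 2.12], [-1.47, 1.34], [0.16, 2.42], [-1.27, 4.41], [0.06, 2.06], [-2.6, 2.6]. Speed limits (rad/s): [2.22, 2.22, 2.79, 2.79, 3.14, 3.14, 3.14].

INTERFACE

Orientations are given as a rotation vector (axis times angle).
In Python, from plant import bot, optics, find_in, silhouettes, landmark_of gives the robot as it stands. The module is installed in compiled form; this text tells all that it offers.
- The arm moves only by the tool step_arm, never from a script. Its argument "steps" is a list of rows, each a list of 7 numbers: the opening in per cent of the stroke, from 0 (shut) to 100 (fully open), then the shift along the tool's x, y, z in cm, then the turn, a rotation vector about the tool's x, y, z in degrees. A call has 1 to 10 rows; each row is the pose to reach, as a shift and turn from the pose commanded when the call began, along the tool's axes at that moment; what a row does not reach only later rows make up. A row lasts 1/8 s, in which the tool goes at most 62.5 mm and 10.7 degrees, less where a joint would pass 70% of its speed; a pose out of reach is approached as far as the arm can. A call with a gripper value outside its range is refused whole. The fingers move at their own pace and stop on an object; "force" is the grip in N (left out, the last holds). Time passes only in rows, so rows that repeat a pose let the fingers close. It gives the time, the measured TCP pose, the force and the opening at its end, in the units of the state.
- bot.observe(): the state, without advancing time (a new reading comes with each control period).
- optics.grab_frame(name): name is "scene" or "top" or "wrist"; returns (picture, depth): 420x560x3 uint8, red, green, blue; 420x560 float32, m along the optical axis (not along the pixel's ray), 0 where there is no reading.
- optics.camera_model(name): a dict with "camera_matrix" (3x3 intrinsics, pixels), "eye" and "attitude" of the camera in the world; the wrist camera has in their place "T_tool_cam" (4x4, takes a point from camera to tool coordinates, whose origin is the TCP and whose axes are the flange's). Camera axes: x right, y up, looking along -z (the intrinsics and any distortion apply to the point x, -y, -z); pixel columns grow to the right and rows downward; lengths in m; the calibration is good to about 2 mm. A picture is of the moment at which its call begins: read the wrist's pose just before it. camera_model takes no time and is no camera call.
- bot.sign_off(): hands the job in, once; it reports no verdict.
Trained networks look in the newest picture that a camera, given by its name, has taken for a name from the list of things; names that differ only in an ending like _2 or _b are one class to them, and where a whole thing is asked for, a point or a joint stands for the part that bears it (a point fixed in the world has none). Each returns a list of dicts, best first, with "p" (0 to 1); they miss things now and then, are a little off and sometimes report something else, mostly with a low value. They report only what shows in the picture. A call takes as long as a camera call.
- find_in(camera, thing): "rect" ([left, top, right, bottom] in pixels, round what is visible of it).
- silhouettes(camera, thing): "pixels" (420x560 bool, what is visible of it) and "rect" ([left, top, right, bottom] in pixels, round what is visible of it).
- landmark_of(camera, thing): "centre" ([column, row] in pixels: a listed point, or the origin of a listed thing).
The state is a dict: "clock": time; "joint_positions": joint angles; "joint_vel": joint speeds; "joint_efforts": joint torques, N m; "tcp_pos": TCP position; "tcp_rot": TCP orientation; "contact_force": force on the tool from outside, world axes, zero at the start; "wrist_torque": the same for the moment, N m; "width": finger opening in m.
Only numpy, scipy, OpenCV 4.12 (cv2) and the standard library are available. Lean on these libraries where they do the work, as an engineer would, in place of code of your own. Each camera call takes 0.05 s, during which the arm holds its last target.

TASK

The microcentrifuge is loaded: close it and start it using only your fingertips. Push the open lid down by the bar in its front edge until it is fully shut, then rock the switch on by pressing its raised end fully down, then press the large round start key in and let it come back out. Touch everything lightly, without jabbing; do not work the dial or the other two keys, and leave the glassware, tubes and other things around the machine where they stand.

Things in the scene. Friction and masses are not known exactly. Their poses are not given: they have to be found in the camera images.
- centrifuge: White benchtop microcentrifuge, fixed, 300 (x) x 260 (y) x 153 mm high with lid shut. Origin: centre of underside; x to its rear (hinge side), y to its left, z up. Front panel (x -150 to -55 mm) slopes 20 degrees, rising rearward from 85 to 120 mm height. On it in a row at x -116 mm, left to right: dial (y +92), black rocker switch (+42), small round key (-6), square key (-48), large round start key (-92).
- lid (a joint): Lid angle, rad: 0 fully shut, grows as it opens; 0.6 to 0.95 at the start, stop at 1.25. Hinge axis along the machine's y through x +135 mm, z +142 mm of its frame. Friction hinge: the lid stays at any angle it is left at and follows a push of about 1 to 4 N on its front bar. Shut, the bar's top is 153 mm above the bench.
- lid_bar (a point): Centre of the outer (upper) face of the ribbed grey latch bar in the lid's front edge, the spot to push: 106 mm wide, 26 mm front to back, 194 mm from the hinge axis along the lid and 11 mm above it. Sprung: once the lid is down the bar itself gives up to 6 mm, with 5 N at first and 14 N at most. Site x points along the lid to the hinge, z out of the lid's outer face.
- rocker (a joint): Rocker switch angle in rad: 0 off (rear end raised, as at the start), 0.349 fully on (rear end down). It stays where it is left; about 1 to 2 N on the end moves it.
- rocker_far (a point): On top of the rear (raised) end of the black rocker switch, 13 mm behind its pivot. The rocker is 36 mm long (machine x) and 24 mm wide, its pivot 6 mm above the panel; this end goes down about 4.5 mm when switched on. The switch sits in a rubber mount: once fully over, the whole switch gives up to 4 mm, with 4 N at first and 11 N at most. Its z axis points out of the panel.
- start (a joint): Travel of the start key in m: 0 out, 0.005 fully in. Spring return: about 1.5 N to begin, 4 N at 3 mm and 6 N fully in.
- start_top (a point): Centre of the top face of the start key: the largest round grey key, 26 mm diameter, with a raised triangle, at the right-hand end of the row. Stands 10 mm out of the panel. z points out of the panel; the key goes in along -z.
- stop (a joint): Travel of the square stop key in m (0 out, 0.005 in). Not to be pressed.
- stop_top (a point): Centre of the top of the 20 mm square key with a raised square, next to the start key, 10 mm out of the panel.
- pulse (a joint): Travel of the small round key in m (0 out, 0.005 in). Not to be pressed.
- pulse_top (a point): Centre of the top of the 18 mm round key with a dot, between rocker and square key, 10 mm out of the panel.
- dial_mark (a point): White pointer mark on the top of the speed dial, 14 mm from its axis. The grey dial is 36 mm in diameter, stands 18 mm out of the panel at the left-hand end of the row, and starts at any setting. Not to be turned.
- tube_rack: Loose white rack with capped blood tubes, 62 x 120 x 91 mm high, at the machine's left. Origin under its centre.
- marker: Loose black marker pen, 130 mm long, 13 mm thick, lying before the machine. Origin under its middle.
- tube_block: Loose grey block 45 x 45 x 30 mm with one capped tube in it, 98 mm high in all, before the machine. Origin under its centre.
- timer: Loose white bench timer, 45 x 70 x 27 mm, before the machine. Origin under its centre.
- specimen_jar: Loose capped specimen jar, 52 mm diameter, 70 mm high, at the machine's right. Origin under its centre.
- beaker: Loose glass beaker, 76 mm diameter, 90 mm high, with pipettes standing up to about 155 mm, at the machine's right. Origin under its centre.
- slide_box: Loose blue slide box, 92 x 172 x 36 mm, further to the right. Origin under its centre.

How it is judged:
By the outcome, as a careful person would: the job done as asked, in the order asked, and still so for the second after the job is handed in, with the robot touching nothing.
It also fails if it takes over 61 s, if anything falls off the work surface, if the arm or the gripper's body presses on something with over 40 N, if the wrist force passes 120 N, or if a joint passes its speed limit or range.

## Working session

There is one attempt and no reset: what is moved stays moved. The work goes in short steps, Python scripts to look and compute and a tool call to move; the robot and the scene stay as the last step left them, time stands still between calls to the robot, and variables do not carry over. Pictures are saved under pics/ and viewed, and the job is handed in when it is done.

Besides the shell and the picture viewer there is one more tool, called after "Request:" as name([rows], argument=value, ...), one row to a line, values as JSON. step_arm: Moves the arm, as the interface text tells. Its arguments: {"type":"object","properties":{"steps":{"type":"array"},"force":{"type":"number"}},"required":["steps"]}

```bash
mkdir -p pics; python3 - <<'E'
from plant import bot, optics
import cv2
s=bot.observe()
for k in s: print(k,s[k])
for n in ["scene","top"]:
    im,d=optics.grab_frame(n); cv2.imwrite(f"pics/{n}0.png",im[:,:,::-1])
for n in ["scene","top","wrist"]: print(n,optics.camera_model(n))
E
```

```text
clock 0.0
joint_positions [ 1.20539845  0.33285428 -0.06470701  1.46096567  0.02160329  1.34989225
 -0.08851135]
joint_vel [ 0.0006497   0.00029251 -0.00063543 -0.00041456 -0.00064857  0.00084919
 -0.00075118]
joint_efforts [-9.15909550e-04 -6.25453949e+01  4.90352232e-02 -3.91599762e+01
  1.63445977e-02  9.96521849e-03 -3.99272483e-05]
tcp_pos [ 0.20994551 -0.58827562  0.23051531]
tcp_rot [-3.09418520e+00 -5.35623086e-01  4.86325166e-04]
contact_force [ 0.55356868 -0.15521479  0.36525933]
wrist_torque [-0.02697749 -0.05588641 -0.00584231]
width 0.0855477649894208
scene {'camera_matrix': array([[499.66676187,   0.        , 277.71730155],
       [  0.        , 499.66676187, 206.10663992],
       [  0.        ,   0.        ,   1.        ]]), 'eye': array([1.03992663, 0.46804144, 1.03914874]), 'attitude': array([0.30293385, 0.80902167, 2.29640238])}
top {'camera_matrix': array([[449.61087266,   0.        , 279.0223075 ],
       [  0.        , 449.61087266, 206.66547828],
       [  0.        ,   0.        ,   1.        ]]), 'eye': array([ 0.3783155 , -0.09285637,  1.17091737]), 'attitude': array([ 0.13708515, -0.1499447 , -1.57478401])}
wrist {'camera_matrix': array([[353.25309657,   0.        , 278.87340239],
       [  0.        , 353.25309657, 207.8979309 ],
       [  0.        ,   0.        ,   1.        ]]), 'T_tool_cam': array([[-2.53521460e-04,  9.47457010e-01,  3.19883025e-01,
         8.30444902e-02],
       [ 9.99999774e-01,  4.08113711e-05,  6.71665472e-04,
         4.44975424e-04],
       [ 6.23319295e-04,  3.19883123e-01, -9.47456806e-01,
        -1.43208550e-01],
       [ 0.00000000e+00,  0.00000000e+00,  0.00000000e+00,
         1.00000000e+00]])}
```

View pics/scene0.png

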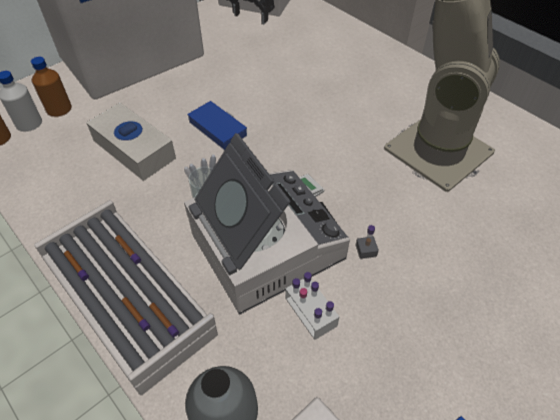

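View pics/top0.png

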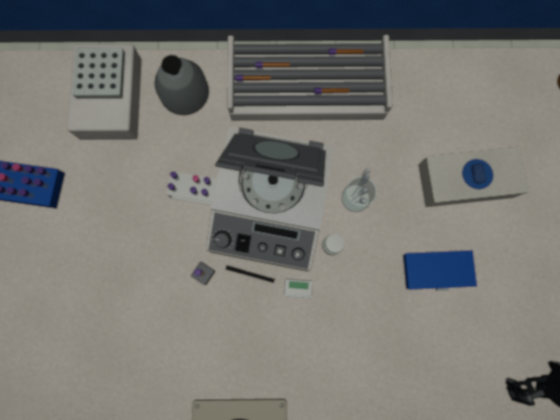

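The top view shows the machine at about (265,215), lid open, with the panel row at row 240–255. The scene view agrees. Next I'll fit its pose from landmarks.

```bash
cat > h.py <<'E'
import numpy as np, cv2
from scipy.spatial.transform import Rotation as R
from scipy.optimize import least_squares
from plant import bot, optics, find_in, silhouettes, landmark_of
def cam(n):
    m=optics.camera_model(n); K=m["camera_matrix"]
    if n=="wrist":
        s=bot.observe(); T=np.eye(4);T[:3,:3]=R.from_rotvec(s["tcp_rot"]).as_matrix();T[:3,3]=s["tcp_pos"]
        T=T@m["T_tool_cam"]; return K,T[:3,3],T[:3,:3]
    return K,m["eye"],R.from_rotvec(m["attitude"]).as_matrix()
def proj(c,p):
    K,e,A=c; q=(np.asarray(p)-e)@A; q=q*[1,-1,-1]; u=q@K.T; return u[...,:2]/u[...,2:]
def deproj(c,uv,d):
    K,e,A=c; q=np.linalg.inv(K)@[uv[0],uv[1],1]*d; return A@(q*[1,-1,-1])+e
t=np.tan(np.radians(20)); c20,s20=np.cos(np.radians(20)),np.sin(np.radians(20))
def panel(x,y,h):  # point h above panel, normal direction
    return np.array([x,y,0.085+(x+0.15)*t])+h*np.array([-s20,0,c20])
def mp(lid):
    H=np.array([.135,0,.142]); c,s=np.cos(lid),np.sin(lid)
    return {"lid_bar":H+np.array([-.194*c+.011*s,0,.194*s+.011*c]),
     "start_top":panel(-.116,-.092,.010),"stop_top":panel(-.116,-.048,.010),"pulse_top":panel(-.116,-.006,.010),
     "rocker_far":panel(-.116,.042,.006)+.013*np.array([c20,0,s20])+.0045*np.array([-s20,0,c20])}
def world(x,pt):
    c,s=np.cos(x[2]),np.sin(x[2]); return np.array([[c,-s,0],[s,c,0],[0,0,1]])@pt+[x[0],x[1],0]
E
python3 - <<'E'
from h import *
obs=[];cams={}
D={}
for n in ["top","scene"]:
    cams[n]=cam(n); im,D[n]=optics.grab_frame(n)
    for k in ["lid_bar","start_top","stop_top","pulse_top","rocker_far","dial_mark","centrifuge"]:
        r=landmark_of(n,k)
        if r:
            uv=np.array(r[0]["centre"]); d=D[n][int(round(uv[1])),int(round(uv[0]))]
            print(n,k,round(r[0]["p"],2),uv.round(1),len(r),deproj(cams[n],uv,d).round(3) if d>0 else None)
            if k in mp(0): obs.append((n,k,uv))
def f(x):
    m=mp(x[3]); return np.concatenate([(proj(cams[n],world(x,m[k]))-uv) for n,k,uv in obs])
best=None
for yaw in [-.1]:
    r=least_squares(f,[.45,-.1,yaw,.8],loss="soft_l1",f_scale=1.0)
    print(r.x.round(4),r.cost); 
for (n,k,uv),e in zip(obs,f(r.x).reshape(-1,2)): print(n,k,e.round(1))
for k,v in mp(r.x[3]).items(): print(k,world(r.x,v).round(4))
for k in ["beaker","specimen_jar","timer","marker","tube_block","tube_rack"]:
    q=landmark_of("top",k)
    if q:
        uv=q[0]["centre"]; K,e,A=cams["top"]; a=deproj(cams["top"],uv,1)-e; print(k,(e-a*e[2]/a[2]).round(3),round(q[0]["p"],2))
np.save("fit.npy",r.x); print(bot.observe()["clock"])
E
```

```text
top lid_bar 0.95 [271.4 168. ] 2 [ 0.618 -0.086  0.298]
top start_top 0.59 [297.7 252.1] 1 [ 0.465 -0.146  0.109]
top stop_top 0.38 [280.4 249.3] 1 [ 0.472 -0.105  0.107]
top pulse_top 0.42 [265.2 247. ] 1 [ 0.478 -0.069  0.11 ]
top rocker_far 0.65 [245.7 236.2] 1 [ 0.504 -0.023  0.106]
top dial_mark 0.65 [214.5 239.8] 1 [0.497 0.053 0.096]
top centrifuge 0.68 [269.5 207.4] 1 [ 0.572 -0.08   0.111]
scene lid_bar 0.82 [252.3 168.6] 1 [ 0.619 -0.085  0.297]
scene start_top 0.53 [285.8 175.8] 1 [ 0.467 -0.149  0.11 ]
scene stop_top 0.4 [297.2 188.7] 1 [ 0.473 -0.101  0.107]
scene pulse_top 0.52 [309.2 196.7] 2 [ 0.461 -0.07   0.094]
scene rocker_far 0.63 [315.1 212.3] 1 [ 0.496 -0.015  0.114]
scene dial_mark 0.51 [336.3 230.5] 1 [0.498 0.056 0.116]
scene centrifuge 0.57 [266.7 251.9] 1 [0.662 0.004 0.135]
[ 0.5976 -0.0806 -0.1844  0.889 ] 12.021510419554913
top lid_bar [-0.9 -0.3]
top start_top [1.5 0.8]
top stop_top [0.4 0.3]
top pulse_top [-1.8 -0.5]
top rocker_far [-1.4  1.5]
scene lid_bar [ 0.3 -1. ]
scene start_top [0.9 0.2]
scene stop_top [-1.  -1.4]
scene pulse_top [-3.7  1.8]
scene rocker_far [-2.6  0.3]
lid_bar [ 0.6186 -0.0845  0.2996]
start_top [ 0.4634 -0.1491  0.1068]
stop_top [ 0.4714 -0.1058  0.1068]
pulse_top [ 0.4791 -0.0646  0.1068]
rocker_far [ 0.4998 -0.0196  0.1117]
beaker [ 0.622 -0.297  0.   ] 0.9
specimen_jar [ 0.493 -0.234  0.   ] 0.95
timer [ 0.376 -0.148  0.   ] 0.87
marker [ 0.418 -0.033  0.   ] 0.54
tube_block [0.422 0.094 0.   ] 0.58
tube_rack [0.641 0.124 0.   ] 0.63
1.2
```

The fit is consistent: yaw −10.6°, lid 0.89 rad, residuals 1–3 px. Next I'll plan the approach to a point off the lid's outer face at the bar.

```bash
cat >> h.py <<'E'
X=None
try: X=np.load("fit.npy")
except Exception: pass
def att(phi):
    # tool x along machine +x, z down; phi>0: tool points back to the robot (hand leans rearward)
    M=R.from_euler("z",X[2]).as_matrix()
    z=np.array([-np.sin(phi),0,-np.cos(phi)]); x=np.array([np.cos(phi),0,-np.sin(phi)])
    return M@np.c_[x,np.cross(z,x),z]
def row(Rt,pt,ref=None):
    s=bot.observe() if ref is None else ref
    R0=R.from_rotvec(s["tcp_rot"]).as_matrix()
    return np.r_[(R0.T@(pt-s["tcp_pos"]))*100, np.degrees(R.from_matrix(R0.T@Rt).as_rotvec())]
def lidpt(th,along,gap):
    # along: mm toward the hinge from bar centre, gap above outer face
    H=np.array([.135,0,.142]); c,s=np.cos(th),np.sin(th)
    u=np.array([-c,0,s]); n=np.array([s,0,c])
    return world(X,H+u*(.194-along)+n*(.011+gap))
np.set_printoptions(suppress=True,linewidth=150)
E
python3 - <<'E'
from h import *
s=bot.observe()
P0=s["tcp_pos"];R0=R.from_rotvec(s["tcp_rot"]).as_matrix()
P1=P0+[0.08,.12,.22]
print(row(R0,P1).round(2))
phi=np.radians(30)
pt=lidpt(X[3],.005,.06); print(pt)
print("final",row(att(phi),pt+[0.0,0,.02]).round(2), "vertical turn",row(att(0),pt).round(2))
print(X[3])
E
```

```text
[ 11.57  -8.61 -22.     0.     0.     0.  ]
[ 0.66745915 -0.09358984  0.33349065]
final [ 59.72 -31.25 -12.22   7.91 -29.3   29.51] vertical turn [ 59.72 -31.25 -10.22   0.    -0.    30.21]
0.8889956691930729
```

Request:
step_arm([
  [0, 4, -2, -6, 0, 0, 3],
  [0, 8, -4, -12, 0, 0, 8],
  [0, 13, -6, -18, 0, 0, 13],
  [0, 18, -9, -22, 0, 0, 18],
  [0, 23, -12, -22, 0, 0, 22],
  [0, 28, -15, -22, 0, 0, 26],
  [0, 33, -18, -22, 0, 0, 30],
  [0, 38, -21, -22, 0, 0, 30],
  [0, 43, -23.5, -22, 0, 0, 30],
  [0, 48, -26, -22, 0, 0, 30],
])

```text
clock: 2.45
tcp_pos: [0.5676, -0.1895, 0.4517]
tcp_rot: [3.128, -0.284, 0.001]
contact_force: [0.6, -1.6, -0.3]
width: 0.0001
```

```bash
python3 - <<'E'
from h import *
s=bot.observe(); print(s["tcp_pos"],s["clock"],s["joint_positions"].round(2),s["contact_force"])
phi=np.radians(30)
pt=lidpt(X[3],.005,.06)
print("final",row(att(phi),pt).round(2),row(att(phi),pt+[.03,0,.1]).round(2))
c=cam("wrist");im,d=optics.grab_frame("wrist");cv2.imwrite("pics/w1.png",im[:,:,::-1])
for k in ["lid_bar","start_top","stop_top","rocker_far"]:
    r=landmark_of("wrist",k)
    if r: uv=r[0]["centre"]; print(k,r[0]["p"],np.round(uv,1),proj(c,world(X,mp(X[3])[k])).round(1))
E
```

```text
[ 0.56755726 -0.1895407   0.45174253] 2.45 [ 0.5   0.29 -0.35  1.08  0.1   1.79 -1.57] [ 0.59448545 -1.63313628 -0.25043695]
final [  8.09 -11.24  11.83   0.07 -30.05   0.17] [ 11.05 -11.78   1.83   0.07 -30.05   0.17]
lid_bar 0.89 [139.9 161.4] [145. 154.]
start_top 0.78 [262.5 231. ] [264.9 225.9]
stop_top 0.58 [234.5 226.7] [235.3 225.8]
rocker_far 0.52 [168.9 223.7] [172.9 219.2]
```

View pics/w1.png

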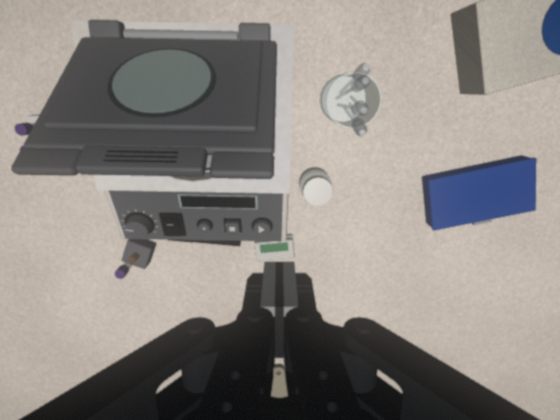

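The wrist view shows the lid bar at (142,161), the key row at about row 226 and the fingertips at (280,265). Next I'll move above and behind the bar with a tilt and check reach.

Request:
step_arm([
  [0, 4, -4, 0, 0, -6, 0],
  [0, 8, -8, 0, 0, -12, 0],
  [0, 11, -11.8, 0, 0, -18, 0],
  [0, 11, -11.8, 2, 0, -24, 0],
  [0, 11, -11.8, 2, 0, -30, 0],
  [0, 11, -11.8, 2, 0, -30, 0],
  [0, 11, -11.8, 2, 0, -30, 0],
])

```text
clock: 3.58
tcp_pos: [0.6744, -0.0815, 0.4811]
tcp_rot: [-2.999, 0.34, 0.107]
contact_force: [1.4, -0.7, -3.0]
width: 0.0001
```

```bash
python3 - <<'E'
from h import *
s=bot.observe(); print(s["tcp_pos"],s["clock"],s["joint_positions"].round(2),s["contact_force"],s["joint_vel"].round(3))
c=cam("wrist");im,d=optics.grab_frame("wrist");cv2.imwrite("pics/w2.png",im[:,:,::-1])
for k in ["lid_bar","start_top","stop_top","rocker_far"]:
    r=landmark_of("wrist",k)
    if r: uv=r[0]["centre"]; print(k,r[0]["p"],np.round(uv,1),proj(c,world(X,mp(X[3])[k])).round(1), deproj(c,uv,d[int(round(uv[1])),int(round(uv[0]))]).round(4))
print(world(X,mp(X[3])["lid_bar"]))
for th in [X[3]]:
  print(row(att(np.radians(30)),lidpt(th,.005,.03)).round(2))
E
```

```text
[ 0.67440016 -0.08148439  0.48107857] 3.575 [-0.09  0.63  0.57  0.6  -0.48  2.06 -1.61] [ 1.42145592 -0.67450716 -2.95351601] [-0.547 -0.061  2.578 -0.231 -1.69   0.017  0.239]
lid_bar 0.78 [312.8 226.2] [315.8 218.9] [ 0.6141 -0.0808  0.3055]
start_top 0.67 [371.8 250.9] [376.  247.7] [ 0.4576 -0.1419  0.1052]
stop_top 0.5 [345.4 250. ] [348.2 247.2] [ 0.4669 -0.1007  0.1065]
rocker_far 0.73 [292.4 244.1] [292.3 241.3] [ 0.4972 -0.0195  0.1163]
[ 0.61856547 -0.08446795  0.29956132]
[ -1.57   1.25  17.8   -6.42 -26.46  -2.84]
```

View pics/w2.png

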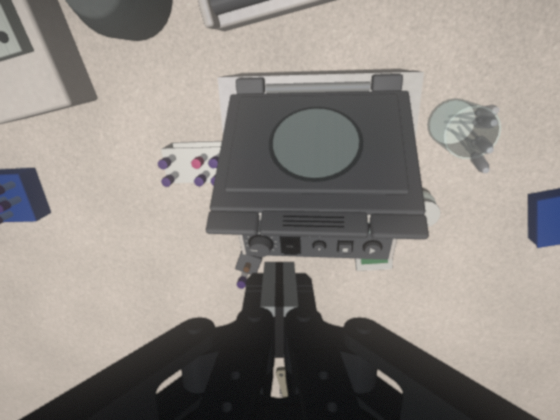

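Joint 6 saturates at 2.06, so a large rearward tilt is out of reach. I'll go back to a near-vertical tool.

Request:
step_arm([
  [0, 0, 0, 0, 0, 4, 0],
  [0, 0, 0, 0, 0, 8, 0],
  [0, 0, 0, 0, 0, 8, 0],
  [0, 0, 0, 0, 0, 8, 0],
])

```text
clock: 4.32
tcp_pos: [0.6703, -0.0983, 0.4908]
tcp_rot: [-3.029, 0.403, -0.128]
contact_force: [0.4, -0.2, -0.7]
width: 0.0001
```

```bash
python3 - <<'E'
from h import *
s=bot.observe(); print(s["tcp_pos"],s["clock"],s["joint_positions"].round(2),s["contact_force"],s["joint_vel"].round(3))
print(R.from_rotvec(s["tcp_rot"]).as_matrix().round(3)); print(att(0).round(3))
print(row(att(0),lidpt(X[3],.0,.03)).round(2))
E
```

```text
[ 0.67027978 -0.09825011  0.49081318] 4.325 [-0.22  0.47  0.64  0.82 -0.39  1.85 -1.59] [ 0.39057944 -0.20745079 -0.6733126 ] [ 0.007  0.018 -0.001 -0.011  0.001 -0.005 -0.001]
[[ 0.962 -0.257  0.093]
 [-0.264 -0.962  0.071]
 [ 0.072 -0.093 -0.993]]
[[ 0.983 -0.183  0.   ]
 [-0.183 -0.983  0.   ]
 [ 0.     0.    -1.   ]]
[-4.26  1.43 16.91 -5.18 -4.32 -4.58]
```

```bash
cat >> h.py <<'E'
def edge(th,along,gap,ex=.011):
    return lidpt(th,along,gap)+world([0,0,X[2]],np.array([ex,0,0]))
E
python3 - <<'E'
from h import *
for g in [.06,.025,.01]: print(edge(X[3],-.003,g).round(4),row(att(0),edge(X[3],-.003,g)).round(2))
E
```

```text
[ 0.6733 -0.0947  0.3397] [-0.88  0.98 15.06 -5.18 -4.32 -4.58]
[ 0.6466 -0.0897  0.3176] [-3.74  1.4  17.04 -5.18 -4.32 -4.58]
[ 0.6352 -0.0876  0.3082] [-4.97  1.57 17.88 -5.18 -4.32 -4.58]
```

Request:
step_arm([
  [0, -0.2, 0.2, 3, -1.3, -1, -1],
  [0, -0.4, 0.5, 7, -2.6, -2, -2.3],
  [0, -0.6, 0.7, 11, -4, -3.3, -3.5],
  [0, -0.9, 1, 14, -5.2, -4.3, -4.6],
  [0, -2, 1.1, 15.8, -5.2, -4.3, -4.6],
  [0, -3.3, 1.3, 16.7, -5.2, -4.3, -4.6],
  [0, -3.7, 1.4, 17, -5.2, -4.3, -4.6],
  [0, -3.7, 1.4, 17, -5.2, -4.3, -4.6],
])

```text
clock: 5.32
tcp_pos: [0.6477, -0.0901, 0.3183]
tcp_rot: [3.127, -0.289, 0.003]
contact_force: [0.7, -0.4, 0.9]
width: 0.0
```

```bash
python3 - <<'E'
from h import *
s=bot.observe(); print(s["tcp_pos"],s["clock"],s["joint_positions"].round(2),s["contact_force"],s["joint_vel"].round(3))
c=cam("wrist");im,d=optics.grab_frame("wrist");cv2.imwrite("pics/w3.png",im[:,:,::-1])
im2,d2=optics.grab_frame("scene");cv2.imwrite("pics/s3.png",cv2.resize(im2[60:300,120:440],None,fx=2.4,fy=2.4,interpolation=cv2.INTER_CUBIC)[:,:,::-1])
for k in ["lid_bar"]:
    r=landmark_of("wrist",k)
    if r: uv=r[0]["centre"]; print(k,r[0]["p"],np.round(uv,1),proj(c,world(X,mp(X[3])[k])).round(1), deproj(c,uv,d[int(round(uv[1])),int(round(uv[0]))]).round(4))
for g in [.025,.01,0]: print(row(att(0),edge(X[3],-.003,g)).round(2))
E
```

```text
[ 0.64768174 -0.09009793  0.31829883] 5.325 [-0.37  0.41  0.63  1.26 -0.24  1.54 -1.53] [ 0.7495512  -0.39509735  0.94747575] [ 0.001 -0.001  0.002 -0.014 -0.003  0.001  0.001]
[-0.14 -0.01  0.1   0.04 -0.16  0.01]
[-1.3  -0.01  1.04  0.04 -0.16  0.01]
[-2.08 -0.01  1.67  0.04 -0.16  0.01]
```

View pics/w3.png

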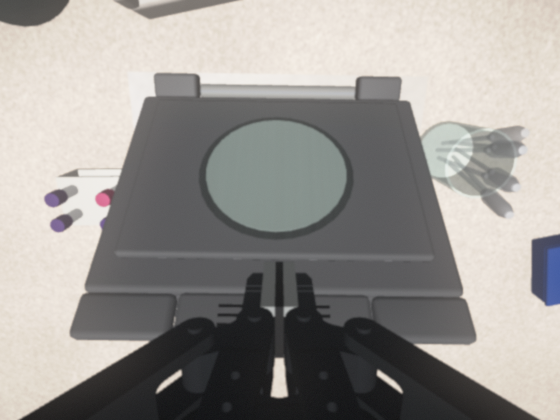

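View pics/s3.png

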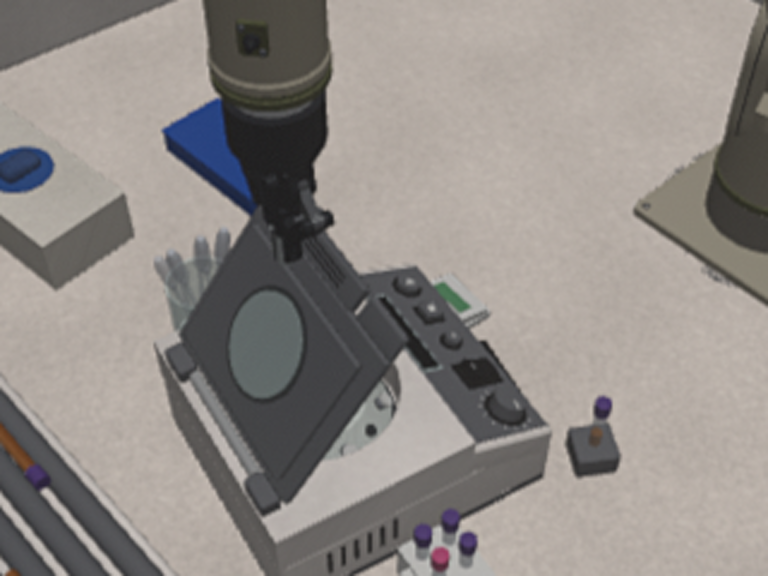

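Fingers sit just behind the bar, centred on it (bar ribs straddle columns 220–330). Next is a slow approach along the lid normal.

Request:
step_arm([
  [0, -0.5, 0, 0.4, 0, 0, 0],
  [0, -0.9, 0, 0.72, 0, 0, 0],
  [0, -1.3, 0, 1.04, 0, 0, 0],
  [0, -1.5, 0, 1.2, 0, 0, 0],
  [0, -1.65, 0, 1.33, 0, 0, 0],
  [0, -1.8, 0, 1.45, 0, 0, 0],
  [0, -1.95, 0, 1.57, 0, 0, 0],
  [0, -2.08, 0, 1.67, 0, 0, 0],
])

```text
clock: 6.48
tcp_pos: [0.6269, -0.086, 0.3014]
tcp_rot: [3.127, -0.289, 0.004]
contact_force: [-0.5, -0.9, -0.8]
width: -0.0001
```

```bash
python3 - <<'E'
from h import *
s=bot.observe(); print(s["tcp_pos"],s["clock"],s["contact_force"])
for th in np.linspace(X[3],0,19): print(th.round(3),row(att(0),edge(th,-.003,0)).round(2))
E
```

```text
[ 0.62693782 -0.08601819  0.30140347] 6.475 [-0.54953846 -0.92752016 -0.77556441]
0.889 [ 0.06  0.   -0.05  0.04 -0.13  0.03]
0.84 [-0.72  0.    0.54  0.04 -0.13  0.03]
0.79 [-1.46 -0.    1.17  0.04 -0.13  0.03]
0.741 [-2.18 -0.    1.83  0.04 -0.13  0.03]
0.691 [-2.86 -0.    2.52  0.04 -0.13  0.03]
0.642 [-3.51 -0.    3.25  0.04 -0.13  0.03]
0.593 [-4.11 -0.    4.01  0.04 -0.13  0.03]
0.543 [-4.69 -0.    4.8   0.04 -0.13  0.03]
0.494 [-5.22 -0.    5.62  0.04 -0.13  0.03]
0.444 [-5.71 -0.01  6.46  0.04 -0.13  0.03]
0.395 [-6.16 -0.01  7.33  0.04 -0.13  0.03]
0.346 [-6.56 -0.01  8.21  0.04 -0.13  0.03]
0.296 [-6.92 -0.01  9.12  0.04 -0.13  0.03]
0.247 [-7.24 -0.01 10.04  0.04 -0.13  0.03]
0.198 [-7.51 -0.01 10.98  0.04 -0.13  0.03]
0.148 [-7.73 -0.01 11.93  0.04 -0.13  0.03]
0.099 [-7.91 -0.01 12.88  0.04 -0.13  0.03]
0.049 [-8.03 -0.01 13.85  0.04 -0.13  0.03]
0.0 [-8.11 -0.01 14.82  0.04 -0.13  0.03]
```

Request:
step_arm([
  [0, -0.1, 0, 0.05, 0, 0, 0],
  [0, -0.25, 0, 0.17, 0, 0, 0],
  [0, -0.4, 0, 0.29, 0, 0, 0],
  [0, -0.56, 0, 0.42, 0, 0, 0],
  [0, -0.72, 0, 0.54, 0, 0, 0],
  [0, -0.97, 0, 0.75, 0, 0, 0],
  [0, -1.22, 0, 0.96, 0, 0, 0],
  [0, -1.46, 0, 1.17, 0, 0, 0],
])

```text
clock: 7.48
tcp_pos: [0.6125, -0.0833, 0.2896]
tcp_rot: [3.128, -0.289, 0.003]
contact_force: [0.3, 0.8, 2.0]
width: -0.0001
```

```bash
python3 - <<'E'
from h import *
s=bot.observe(); print(s["tcp_pos"],s["clock"],s["contact_force"])
for th in np.linspace(X[3],0,19): print(th.round(3),row(att(0),edge(th,-.003,0)).round(2))
im2,d2=optics.grab_frame("scene");cv2.imwrite("pics/s4.png",cv2.resize(im2[60:300,120:440],None,fx=2.4,fy=2.4,interpolation=cv2.INTER_CUBIC)[:,:,::-1])
E
```

```text
[ 0.61248284 -0.08330131  0.28958165] 7.475 [0.31461944 0.78243253 2.04990908]
0.889 [ 1.53  0.   -1.23  0.03 -0.13  0.03]
0.84 [ 0.76  0.   -0.64  0.03 -0.13  0.03]
0.79 [ 0.01  0.   -0.01  0.03 -0.13  0.03]
0.741 [-0.7   0.    0.65  0.03 -0.13  0.03]
0.691 [-1.39  0.    1.35  0.03 -0.13  0.03]
0.642 [-2.03  0.    2.08  0.03 -0.13  0.03]
0.593 [-2.64  0.    2.84  0.03 -0.13  0.03]
0.543 [-3.21 -0.    3.63  0.03 -0.13  0.03]
0.494 [-3.74 -0.    4.44  0.03 -0.13  0.03]
0.444 [-4.23 -0.    5.28  0.03 -0.13  0.03]
0.395 [-4.68 -0.    6.15  0.03 -0.13  0.03]
0.346 [-5.09 -0.    7.04  0.03 -0.13  0.03]
0.296 [-5.45 -0.    7.94  0.03 -0.13  0.03]
0.247 [-5.76 -0.    8.86  0.03 -0.13  0.03]
0.198 [-6.03 -0.01  9.8   0.03 -0.13  0.03]
0.148 [-6.26 -0.01 10.75  0.03 -0.13  0.03]
0.099 [-6.43 -0.01 11.71  0.03 -0.13  0.03]
0.049 [-6.56 -0.01 12.67  0.03 -0.13  0.03]
0.0 [-6.64 -0.01 13.64  0.03 -0.13  0.03]
```

View pics/s4.png

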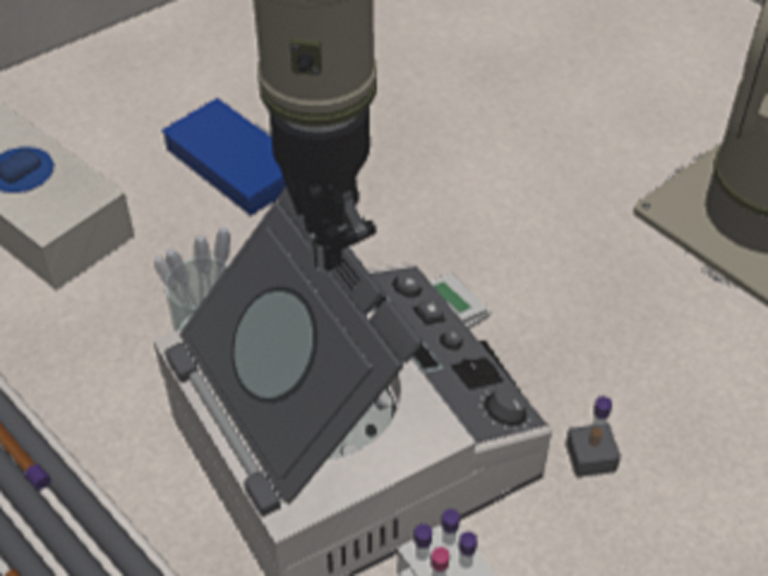

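In contact at about 2 N and the lid is following. Continuing along the arc.

Request:
step_arm([
  [0, -0.35, 0, 0.32, 0, 0, 0],
  [0, -0.7, 0, 0.65, 0, 0, 0],
  [0, -1.04, 0, 1.0, 0, 0, 0],
  [0, -1.39, 0, 1.35, 0, 0, 0],
  [0, -1.71, 0, 1.71, 0, 0, 0],
  [0, -2.03, 0, 2.08, 0, 0, 0],
  [0, -2.34, 0, 2.46, 0, 0, 0],
  [0, -2.64, 0, 2.84, 0, 0, 0],
  [0, -2.93, 0, 3.23, 0, 0, 0],
  [0, -3.21, 0, 3.63, 0, 0, 0],
])

```text
clock: 8.78
tcp_pos: [0.581, -0.0775, 0.2531]
tcp_rot: [3.127, -0.289, 0.004]
contact_force: [-0.5, 0.1, 1.7]
width: -0.0001
```

```bash
python3 - <<'E'
from h import *
s=bot.observe(); print(s["tcp_pos"],s["clock"],s["contact_force"])
for th in np.linspace(X[3],0,19)[6:]: print(th.round(3),row(att(0),edge(th,-.003,0)).round(2))
im2,d2=optics.grab_frame("scene");cv2.imwrite("pics/s5.png",cv2.resize(im2[60:300,120:440],None,fx=2.4,fy=2.4,interpolation=cv2.INTER_CUBIC)[:,:,::-1])
E
```

```text
[ 0.58099942 -0.07753172  0.25312249] 8.775 [-0.48051723  0.1152546   1.73398652]
0.593 [ 0.57 -0.01 -0.8   0.04 -0.13  0.02]
0.543 [-0.   -0.01 -0.01  0.04 -0.13  0.02]
0.494 [-0.53 -0.01  0.8   0.04 -0.13  0.02]
0.444 [-1.02 -0.01  1.65  0.04 -0.13  0.02]
0.395 [-1.47 -0.01  2.51  0.04 -0.13  0.02]
0.346 [-1.88 -0.01  3.4   0.04 -0.13  0.02]
0.296 [-2.24 -0.01  4.3   0.04 -0.13  0.02]
0.247 [-2.55 -0.01  5.22  0.04 -0.13  0.02]
0.198 [-2.82 -0.01  6.16  0.04 -0.13  0.02]
0.148 [-3.05 -0.01  7.11  0.04 -0.13  0.02]
0.099 [-3.22 -0.01  8.07  0.04 -0.13  0.02]
0.049 [-3.35 -0.01  9.03  0.04 -0.13  0.02]
0.0 [-3.43 -0.01 10.    0.04 -0.13  0.02]
```

View pics/s5.png

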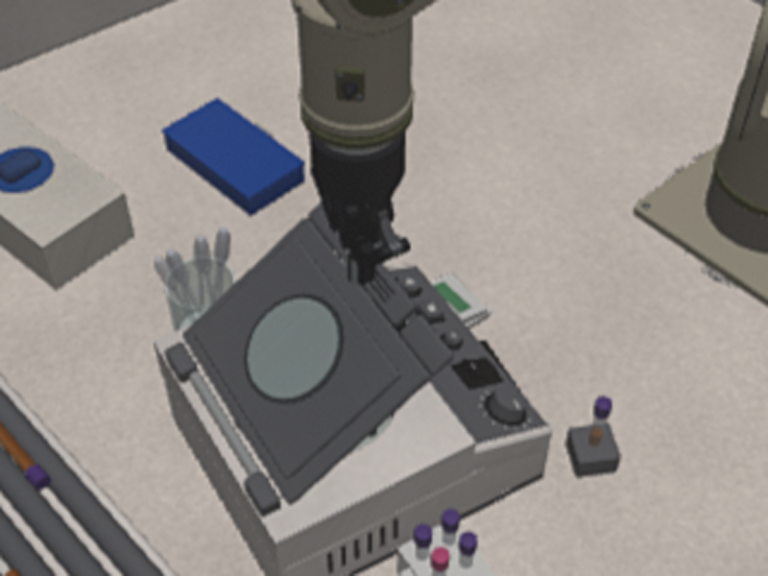

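The lid is about half closed with the fingertip still on the ribbed bar. Continuing.

Request:
step_arm([
  [0, -0.27, 0, 0.4, 0, 0, 0],
  [0, -0.53, 0, 0.8, 0, 0, 0],
  [0, -0.78, 0, 1.22, 0, 0, 0],
  [0, -1.02, 0, 1.65, 0, 0, 0],
  [0, -1.25, 0, 2.08, 0, 0, 0],
  [0, -1.47, 0, 2.51, 0, 0, 0],
  [0, -1.68, 0, 2.95, 0, 0, 0],
  [0, -1.88, 0, 3.4, 0, 0, 0],
  [0, -2.06, 0, 3.85, 0, 0, 0],
  [0, -2.24, 0, 4.3, 0, 0, 0],
])

```text
clock: 10.07
tcp_pos: [0.5591, -0.0735, 0.21]
tcp_rot: [3.127, -0.289, 0.003]
contact_force: [-0.1, -0.1, 1.7]
width: -0.0
```

Request:
step_arm([
  [0, -0.16, 0, 0.46, 0, 0, 0],
  [0, -0.31, 0, 0.92, 0, 0, 0],
  [0, -0.45, 0, 1.39, 0, 0, 0],
  [0, -0.58, 0, 1.86, 0, 0, 0],
])

```text
clock: 10.58
tcp_pos: [0.5535, -0.0724, 0.1914]
tcp_rot: [3.127, -0.289, 0.004]
contact_force: [-0.1, 0.2, 0.3]
width: 0.0002
```

```bash
python3 - <<'E'
from h import *
s=bot.observe(); print(s["tcp_pos"],s["clock"],s["contact_force"])
for th in np.linspace(X[3],0,19)[13:]: print(th.round(3),row(att(0),edge(th,-.003,0)).round(2))
im2,d2=optics.grab_frame("scene");cv2.imwrite("pics/s6.png",cv2.resize(im2[60:300,120:440],None,fx=2.4,fy=2.4,interpolation=cv2.INTER_CUBIC)[:,:,::-1])
E
```

```text
[ 0.55352616 -0.07240778  0.19139486] 10.575 [-0.12660331  0.16149987  0.29652626]
0.247 [ 0.26 -0.01 -0.94  0.03 -0.13  0.03]
0.198 [-0.01 -0.01 -0.01  0.03 -0.13  0.03]
0.148 [-0.24 -0.01  0.94  0.03 -0.13  0.03]
0.099 [-0.41 -0.01  1.9   0.03 -0.13  0.03]
0.049 [-0.54 -0.01  2.87  0.03 -0.13  0.03]
0.0 [-0.62 -0.01  3.84  0.03 -0.13  0.03]
```

View pics/s6.png

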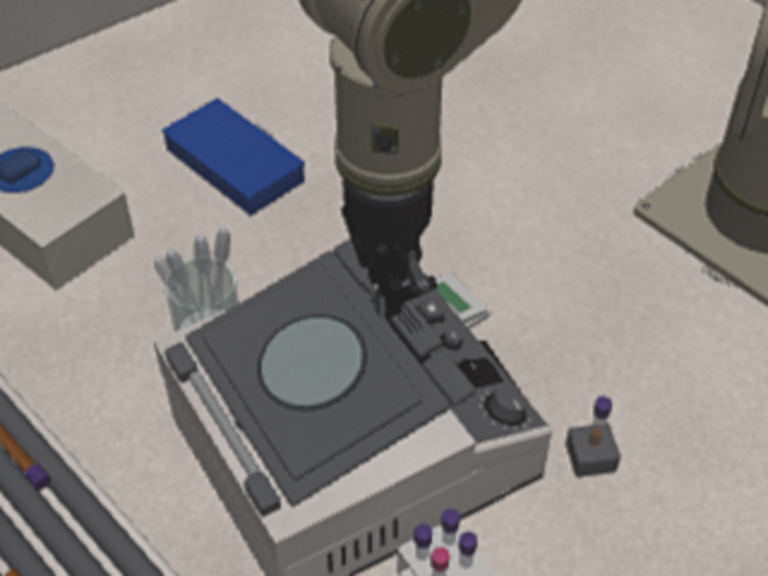

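Fingertip on the bar with the lid nearly down. I'll lift slightly, shift 7 mm forward to sit mid-bar, then continue.

Request:
step_arm([
  [0, 0.05, 0, -0.5, 0, 0, 0],
  [0, -0.3, 0, -0.8, 0, 0, 0],
  [0, -0.7, 0, -0.8, 0, 0, 0],
  [0, -0.75, 0, -0.3, 0, 0, 0],
  [0, -0.75, 0, -0.05, 0, 0, 0],
  [0, -0.8, 0, 0.15, 0, 0, 0],
  [0, -0.88, 0, 0.5, 0, 0, 0],
  [0, -0.95, 0, 0.9, 0, 0, 0],
  [0, -1.05, 0, 1.4, 0, 0, 0],
  [0, -1.12, 0, 1.9, 0, 0, 0],
])

```text
clock: 11.88
tcp_pos: [0.5425, -0.0704, 0.1723]
tcp_rot: [3.127, -0.288, 0.003]
contact_force: [-0.1, 0.6, 0.8]
width: 0.0003
```

Request:
step_arm([
  [0, -0.06, 0, 0.4, 0, 0, 0],
  [0, -0.11, 0, 0.8, 0, 0, 0],
  [0, -0.15, 0, 1.15, 0, 0, 0],
  [0, -0.18, 0, 1.45, 0, 0, 0],
  [0, -0.2, 0, 1.65, 0, 0, 0],
])

```text
clock: 12.5
tcp_pos: [0.5407, -0.07, 0.1561]
tcp_rot: [3.128, -0.288, 0.004]
contact_force: [-0.1, 0.2, -0.0]
width: 0.0001
```

```bash
python3 - <<'E'
from h import *
s=bot.observe(); print(s["tcp_pos"],s["clock"],s["contact_force"])
print(row(att(0),lidpt(0,0,0)).round(2))
im2,d2=optics.grab_frame("scene");cv2.imwrite("pics/s7.png",cv2.resize(im2[60:300,120:440],None,fx=2.4,fy=2.4,interpolation=cv2.INTER_CUBIC)[:,:,::-1])
E
```

```text
[ 0.54074427 -0.0700293   0.15606499] 12.5 [-0.10857556  0.1990762  -0.02580871]
[-0.11 -0.01  0.31  0.03 -0.14  0.03]
```

View pics/s7.png

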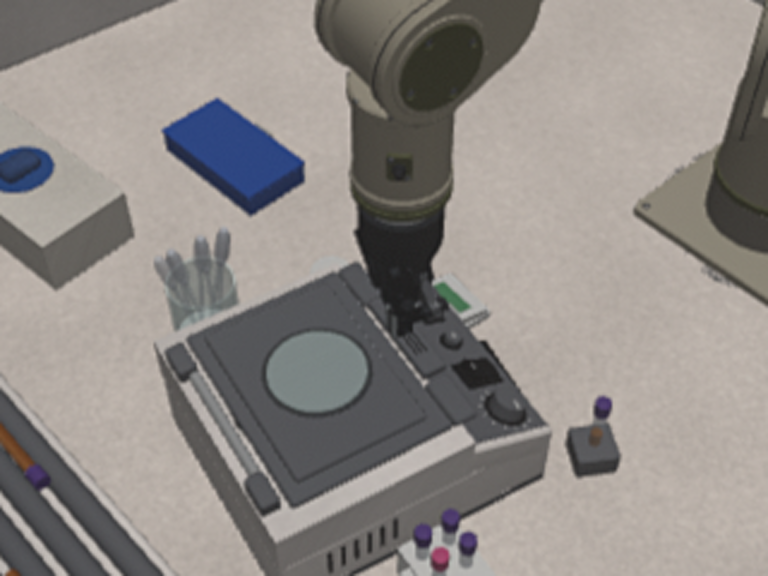

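Lid almost flat. Final press in 1 mm steps.

Request:
step_arm([
  [0, -0.02, 0, 0.12, 0, 0, 0],
  [0, -0.02, 0, 0.22, 0, 0, 0],
  [0, -0.02, 0, 0.32, 0, 0, 0],
])

```text
clock: 12.92
tcp_pos: [0.5405, -0.07, 0.153]
tcp_rot: [3.128, -0.289, 0.004]
contact_force: [-1.6, 0.7, 5.2]
width: -0.0001
```

Request:
step_arm([
  [0, 0, 0, 0.08, 0, 0, 0],
  [0, 0, 0, 0.15, 0, 0, 0],
  [0, 0, 0, 0.15, 0, 0, 0],
])

```text
clock: 13.3
tcp_pos: [0.5405, -0.07, 0.1519]
tcp_rot: [3.128, -0.289, 0.004]
contact_force: [-3.0, 0.5, 8.0]
width: 0.0003
```

Request:
step_arm([
  [0, 0, 0, 0.06, 0, 0, 0],
  [0, 0, 0, 0.12, 0, 0, 0],
  [0, 0, 0, 0.12, 0, 0, 0],
])

```text
clock: 13.68
tcp_pos: [0.5406, -0.07, 0.1509]
tcp_rot: [3.128, -0.289, 0.004]
contact_force: [-3.7, 0.5, 8.6]
width: 0.0002
```

Request:
step_arm([
  [0, 0, 0, -0.15, 0, 0, 0],
  [0, 0, 0, -0.4, 0, 0, 0],
  [0, -0.5, 0, -2, 0, 0, 0],
  [0, -2, 0, -5, 0, 4, 0],
  [0, -5, 0, -9, 0, 8, 0],
  [0, -9, 0, -12, 0, 8, 0],
  [0, -12, 0, -12, 0, 8, 0],
  [0, -12, 0, -12, 0, 8, 0],
  [0, -12, 0, -12, 0, 8, 0],
])

```text
clock: 14.8
tcp_pos: [0.4226, -0.0482, 0.2705]
tcp_rot: [3.107, -0.287, 0.222]
contact_force: [0.3, 0.7, -0.3]
width: 0.0
```

```bash
python3 - <<'E'
from h import *
s=bot.observe(); print(s["tcp_pos"],s["clock"],s["contact_force"],s["joint_vel"].round(2))
cams={};obs=[]
pts={**mp(0)}
for n in ["top","scene","wrist"]:
    cams[n]=cam(n); im,d=optics.grab_frame(n); cv2.imwrite(f"pics/{n}8.png",im[:,:,::-1]); np.savez(f"d_{n}.npz",im=im,d=d,K=cams[n][0],e=cams[n][1],A=cams[n][2])
    for k in pts:
        r=landmark_of(n,k)
        if r:
            uv=np.array(r[0]["centre"]); dd=d[int(round(uv[1])),int(round(uv[0]))]; obs.append((n,k,uv))
            print(n,k,round(r[0]["p"],2),uv.round(1),deproj(cams[n],uv,dd).round(4))
def f(x):
    m=mp(x[3]); return np.concatenate([(proj(cams[n],world(x,m[k]))-uv) for n,k,uv in obs])
r=least_squares(f,[*X[:3],0],loss="soft_l1",f_scale=1.0)
print(r.x.round(4),X)
for (n,k,uv),e in zip(obs,f(r.x).reshape(-1,2)): print(n,k,e.round(1))
for k,v in mp(r.x[3]).items(): print(k,world(r.x,v).round(4),world(X,v).round(4))
np.save("fit2.npy",r.x)
E
```

```text
[ 0.42258055 -0.04817319  0.27051394] 14.8 [ 0.31195496  0.67319207 -0.27137711] [ 0.    0.03  0.   -0.01 -0.   -0.    0.  ]
top lid_bar 0.68 [263.8 217.9] [ 0.5405 -0.0669  0.1516]
top start_top 0.42 [299.6 254.2] [ 0.4599 -0.1498  0.1105]
top stop_top 0.52 [282.8 249.7] [ 0.4712 -0.1105  0.1066]
top pulse_top 0.59 [264.  248.6] [ 0.4281 -0.0789  0.618 ]
top rocker_far 0.42 [246.1 237.2] [ 0.501  -0.024   0.1122]
scene lid_bar 0.82 [286.8 199.3] [ 0.5406 -0.0651  0.153 ]
scene start_top 0.55 [285.9 174.1] [ 0.454  -0.1624  0.096 ]
scene stop_top 0.62 [221.4 130. ] [ 0.4382 -0.4601  0.034 ]
scene pulse_top 0.35 [306.7 201.5] [ 0.4838 -0.0556  0.1071]
scene rocker_far 0.4 [318.  209.8] [ 0.4829 -0.0181  0.1094]
wrist lid_bar 0.85 [271.8  68.1] [ 0.5363 -0.064   0.1528]
wrist start_top 0.78 [376.2 153.8] [ 0.4576 -0.1422  0.1069]
wrist stop_top 0.59 [330.8 148.9] [ 0.4693 -0.1031  0.1086]
wrist pulse_top 0.7 [284.2 150.1] [ 0.4758 -0.0627  0.1069]
wrist rocker_far 0.95 [225.5 140.3] [ 0.4934 -0.0144  0.1138]
[ 0.5945 -0.0734 -0.1472 -0.0021] [ 0.59764293 -0.08056451 -0.18444552  0.88899567]
top lid_bar [-0.9  1.9]
top start_top [-1.3 -1.1]
top stop_top [-3.   0.8]
top pulse_top [-1.8 -0.5]
top rocker_far [-3.3  2.8]
scene lid_bar [ 1.6 -0.8]
scene start_top [1.6 2.2]
scene stop_top [76.1 57.4]
scene pulse_top [ 0.7 -3.2]
scene rocker_far [-2.8  2.5]
wrist lid_bar [1.2 0.2]
wrist start_top [ 4.5 -6.8]
wrist stop_top [ 0.  -0.1]
wrist pulse_top [-0.8  0.5]
wrist rocker_far [ 2.1 -1.5]
lid_bar [ 0.5361 -0.0648  0.1526] [ 0.5396 -0.0697  0.1526]
start_top [ 0.4628 -0.1469  0.1068] [ 0.4634 -0.1491  0.1068]
stop_top [ 0.4693 -0.1034  0.1068] [ 0.4714 -0.1058  0.1068]
pulse_top [ 0.4755 -0.0619  0.1068] [ 0.4791 -0.0646  0.1068]
rocker_far [ 0.4944 -0.0161  0.1117] [ 0.4998 -0.0196  0.1117]
```

View pics/wrist8.png

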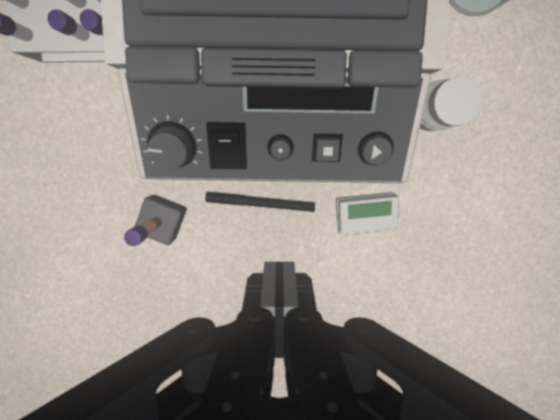

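View pics/scene8.png

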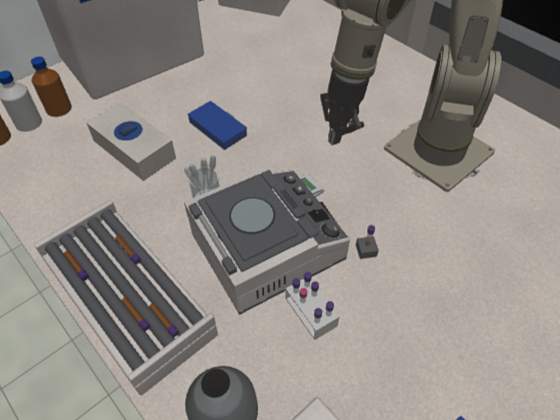

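The lid looks shut: the bar is at z≈0.153 in the scene depth and seams are flush in the wrist view. The wrist view shows the rocker at (227,145) and the start key at (377,150). The wrist and fixed-camera estimates differ by about 6 mm, so I'll hover close to the rocker and measure again there.

```bash
python3 - <<'E'
from h import *
s=bot.observe()
c=cam("wrist"); print("tcp px",proj(c,s["tcp_pos"]).round(1))
X1=X.copy(); X1[0]-=.003; X1[1]+=.003
print(row(att(np.radians(-20)),world(X1,panel(-.116-.010,.042,.035))).round(2))
E
```

```text
tcp px [278.8 279.9]
[ 1.63 -4.46 14.71  0.03 11.87  0.04]
```

Request:
step_arm([
  [0, 0.3, -1, 4, 0, 4, 0],
  [0, 0.6, -2.5, 8, 0, 8, 0],
  [0, 1, -3.8, 11, 0, 12, 0],
  [0, 1.3, -4.5, 13.2, 0, 12, 0],
  [0, 1.6, -4.5, 14.2, 0, 12, 0],
  [0, 1.6, -4.5, 14.7, 0, 12, 0],
  [0, 1.6, -4.5, 14.7, 0, 12, 0],
])

```text
clock: 16.58
tcp_pos: [0.4667, -0.0108, 0.1271]
tcp_rot: [3.048, -0.282, 0.541]
contact_force: [0.2, 0.1, -0.6]
width: 0.0001
```

```bash
python3 - <<'E'
from h import *
s=bot.observe(); print(s["tcp_pos"],s["clock"],s["contact_force"],s["joint_vel"].round(2))
c=cam("wrist");im,d=optics.grab_frame("wrist"); cv2.imwrite("pics/w9.png",im[:,:,::-1]); np.savez("d_w9.npz",im=im,d=d)
print("tcp px",proj(c,s["tcp_pos"]).round(1))
for k in ["rocker_far","pulse_top","stop_top","start_top","lid_bar"]:
    for r in landmark_of("wrist",k)[:1]:
        uv=np.array(r["centre"]); dd=d[int(round(uv[1])),int(round(uv[0]))]
        print(k,round(r["p"],2),uv.round(1),deproj(c,uv,dd).round(4), world(X,mp(0)[k]).round(4),proj(c,world(X,mp(0)[k])).round(1))
E
```

```text
[ 0.46670458 -0.01082436  0.12705134] 16.575 [ 0.18162559  0.09665219 -0.62443991] [ 0.   -0.01 -0.   -0.    0.    0.01 -0.  ]
tcp px [278.9 280.2]
rocker_far 0.79 [277.  218.7] [ 0.4946 -0.0151  0.1157] [ 0.4998 -0.0196  0.1117] [283.9 206.8]
pulse_top 0.47 [161.7 330.1] [0.4298 0.0832 0.0299] [ 0.4791 -0.0646  0.1068] [376.4 230.3]
stop_top 0.91 [450.4 241.1] [ 0.4669 -0.1002  0.1088] [ 0.4714 -0.1058  0.1068] [457.5 230.3]
start_top 0.71 [531.8 240.7] [ 0.4591 -0.1424  0.107 ] [ 0.4634 -0.1491  0.1068] [542.5 230.2]
lid_bar 0.86 [382.9  90.5] [ 0.5361 -0.065   0.1538] [ 0.5396 -0.0697  0.153 ] [392.5  80.3]
```

View pics/w9.png

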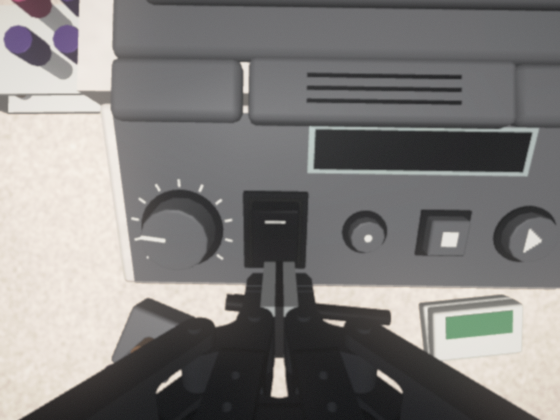

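Close up, the wrist view puts the rocker at column 277, almost in line with the TCP (279), and its rear end near row 219. All wrist points show a common shift of (−4.5, +6) mm, so I'll adopt it and press with the fingertip's front edge about 12 mm behind the pivot.

```bash
cat >> h.py <<'E'
X2=X.copy(); X2[0]-=.0045; X2[1]+=.006
def rk(h,phi=np.radians(-32),b=.012,ex=.011):
    E=world(X2,panel(-.116,.042,h)+b*np.array([c20,0,s20])); A=att(phi); return A,E+ex*A[:,0]
E
python3 - <<'E'
from h import *
for h in [.03,.02,.012,.010,.004]:
    A,p=rk(h); print(h,p.round(4),row(A,p).round(2))
E
```

```text
0.03 [ 0.497  -0.0139  0.1355] [ 3.14 -0.22  0.27 -0.   11.83  0.02]
0.02 [ 0.5003 -0.0145  0.1261] [ 3.14 -0.22  1.27 -0.   11.83  0.02]
0.012 [ 0.503  -0.015   0.1186] [ 3.13 -0.22  2.07 -0.   11.83  0.02]
0.01 [ 0.5037 -0.0152  0.1167] [ 3.13 -0.22  2.27 -0.   11.83  0.02]
0.004 [ 0.5057 -0.0155  0.1111] [ 3.13 -0.22  2.87 -0.   11.83  0.02]
```

Request:
step_arm([
  [0, 1, -0.1, -0.5, 0, 4, 0],
  [0, 2.2, -0.2, -0.3, 0, 8, 0],
  [0, 3.1, -0.2, 0.1, 0, 12, 0],
  [0, 3.15, -0.2, 0.8, 0, 12, 0],
  [0, 3.15, -0.2, 1.3, 0, 12, 0],
  [0, 3.15, -0.2, 1.6, 0, 12, 0],
  [0, 3.15, -0.2, 1.8, 0, 12, 0],
  [0, 3.15, -0.2, 1.95, 0, 12, 0],
  [0, 3.15, -0.2, 2.05, 0, 12, 0],
])

```text
clock: 18.0
tcp_pos: [0.5033, -0.0151, 0.1187]
tcp_rot: [2.958, -0.273, 0.853]
contact_force: [0.6, -1.0, 2.7]
width: -0.0002
```

```bash
python3 - <<'E'
from h import *
s=bot.observe(); print(s["tcp_pos"],s["clock"],s["contact_force"],s["joint_vel"].round(2))
im,d=optics.grab_frame("wrist"); cv2.imwrite("pics/w10.png",im[:,:,::-1])
im2,d2=optics.grab_frame("scene");cv2.imwrite("pics/s10.png",cv2.resize(im2[120:280,220:420],None,fx=4,fy=3.75,interpolation=cv2.INTER_CUBIC)[:,:,::-1])
for h in [.012,.010,.008,.004]:
    A,p=rk(h); print(h,p.round(4),row(A,p).round(2))
E
```

```text
[ 0.50331759 -0.01514615  0.11870284] 18.0 [ 0.61698877 -0.95530446  2.71930506] [ 0.01  0.02  0.    0.    0.01 -0.03 -0.01]
0.012 [ 0.503  -0.015   0.1186] [-0.01 -0.01 -0.01 -0.   -0.16  0.04]
0.01 [ 0.5037 -0.0152  0.1167] [-0.05 -0.01  0.19 -0.   -0.16  0.04]
0.008 [ 0.5044 -0.0153  0.1148] [-0.1  -0.01  0.38 -0.   -0.16  0.04]
0.004 [ 0.5057 -0.0155  0.1111] [-0.18 -0.01  0.77 -0.   -0.16  0.04]
```

View pics/w10.png

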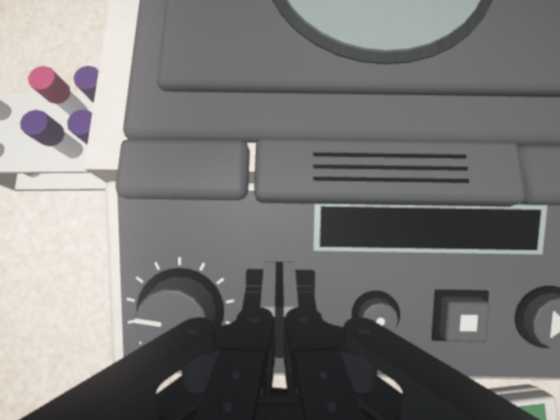

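View pics/s10.png

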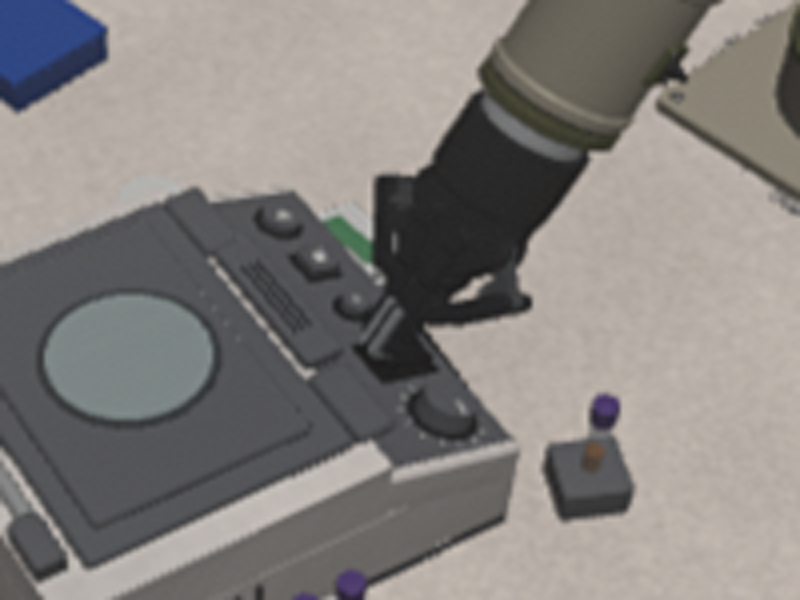

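Fingertip is on the rear end of the rocker at about 2.7 N. Now pressing it down gently.

Request:
step_arm([
  [0, -0.02, 0, 0.1, 0, 0, 0],
  [0, -0.04, 0, 0.2, 0, 0, 0],
  [0, -0.06, 0, 0.28, 0, 0, 0],
])

```text
clock: 18.48
tcp_pos: [0.5041, -0.0153, 0.1158]
tcp_rot: [2.958, -0.273, 0.853]
contact_force: [1.0, -0.2, 2.7]
width: 0.0001
```

Request:
step_arm([
  [0, -0.02, 0, 0.08, 0, 0, 0],
  [0, -0.03, 0, 0.15, 0, 0, 0],
])

```text
clock: 18.73
tcp_pos: [0.5046, -0.0154, 0.1144]
tcp_rot: [2.958, -0.272, 0.853]
contact_force: [0.8, -0.4, 5.7]
width: 0.0
```

Request:
step_arm([
  [0, -0.02, 0, 0.08, 0, 0, 0],
  [0, -0.02, 0, 0.08, 0, 0, 0],
])

```text
clock: 18.98
tcp_pos: [0.5049, -0.0155, 0.1137]
tcp_rot: [2.958, -0.273, 0.853]
contact_force: [-1.1, -0.5, 5.9]
width: -0.0001
```

Request:
step_arm([
  [0, -0.02, 0, 0.08, 0, 0, 0],
  [0, -0.02, 0, 0.08, 0, 0, 0],
])

```text
clock: 19.23
tcp_pos: [0.5052, -0.0156, 0.113]
tcp_rot: [2.958, -0.273, 0.853]
contact_force: [-1.9, 0.7, 7.4]
width: -0.0
```

The force is now rising along the rubber mount's slope (5.7, 5.9, 7.4 N), so the switch should be fully over. Backing off to verify.

Request:
step_arm([
  [0, 0, 0, -0.2, 0, 0, 0],
  [0, 0, 0, -0.6, 0, 0, 0],
  [0, 0, 0, -1.5, 0, 0, 0],
  [0, -2, 0, -3, 0, -5, 0],
  [0, -4, 0, -5, 0, -10, 0],
  [0, -5, 0, -6, 0, -12, 0],
  [0, -5, 0, -6, 0, -12, 0],
])

```text
clock: 20.1
tcp_pos: [0.4316, -0.0018, 0.1372]
tcp_rot: [3.049, -0.281, 0.542]
contact_force: [0.2, -0.1, 0.2]
width: -0.0002
```

```bash
python3 - <<'E'
from h import *
s=bot.observe(); print(s["tcp_pos"],s["clock"],s["contact_force"],s["joint_vel"].round(2))
c=cam("wrist");im,d=optics.grab_frame("wrist"); cv2.imwrite("pics/w11.png",im[:,:,::-1]); np.savez("d_w11.npz",im=im,d=d)
for k in ["rocker_far","pulse_top","stop_top","start_top","lid_bar"]:
    for r in landmark_of("wrist",k)[:1]:
        uv=np.array(r["centre"]); dd=d[int(round(uv[1])),int(round(uv[0]))]
        print(k,round(r["p"],2),uv.round(1),deproj(c,uv,dd).round(4), world(X2,mp(0)[k]).round(4))
# height profile above panel along rocker, before and after
M=R.from_euler("z",X2[2]).as_matrix()
def prof(im,d,c):
    vs,us=np.nonzero(d>0); K,e,A=c
    q=np.c_[(us-K[0,2])/K[0,0],(vs-K[1,2])/K[1,1],np.ones(len(us))]*d[vs,us][:,None]
    p=(q*[1,-1,-1])@A.T+e
    m=(p-[X2[0],X2[1],0])@M
    a=(m[:,0]+.116)/c20; h=((m[:,2]-.085)-(m[:,0]+.15)*t)*c20
    for y0 in (.042,.067):
      print([ (k, round(float(np.median(h[sel])*1000),1)) for k in range(-26,30,4) if (sel:=(abs(m[:,1]-y0)<.006)&(abs(a*1000-k+h*1000*0)<2)&(abs(h)<.03)).sum()>3])
prof(im,d,c)
z=np.load("d_wrist.npz"); prof(z["im"],z["d"],(z["K"],z["e"],z["A"]))
E
```

```text
[ 0.4316349  -0.00175146  0.13720949] 20.1 [ 0.15418672 -0.07892059  0.16185836] [ 0.01  0.02 -0.    0.01  0.02 -0.04 -0.01]
rocker_far 0.88 [283.1 146.1] [ 0.4972 -0.0162  0.1112] [ 0.4953 -0.0136  0.1117]
pulse_top 0.56 [368.4 170.9] [ 0.4759 -0.0596  0.1081] [ 0.4746 -0.0586  0.1068]
stop_top 0.65 [446.9 170.1] [ 0.4685 -0.1016  0.1083] [ 0.4669 -0.0998  0.1068]
start_top 0.64 [523.2 176.4] [ 0.4575 -0.1427  0.1069] [ 0.4589 -0.1431  0.1068]
lid_bar 0.89 [380.   14.9] [ 0.5363 -0.0647  0.153 ] [ 0.5351 -0.0637  0.153 ]
[(-26, 0.4), (-22, 0.5), (-18, 14.3), (-14, 14.1), (-10, 13.1), (-6, 12.2), (-2, 11.3), (2, 10.7), (6, 10.2), (10, 10.1), (14, 9.5), (18, 8.1), (22, 3.7), (26, 0.5)]
[(-26, 0.4), (-22, 0.3), (-18, 0.4), (-14, 0.5), (-10, 0.3), (-6, 0.6), (-2, 0.6), (2, 0.6), (6, 0.6), (10, 0.5), (14, 0.5), (18, 0.4), (22, 0.5), (26, 0.4)]
[(-26, 0.5), (-22, 0.4), (-18, 4.1), (-14, 9.7), (-10, 9.9), (-6, 10.5), (-2, 10.7), (2, 11.9), (6, 13.2), (10, 14.1), (14, 13.9), (18, 7.6), (22, 3.2), (26, 0.4)]
[(-26, 0.2), (-22, 0.1), (-18, 0.3), (-14, 0.3), (-10, 0.1), (-6, 0.5), (-2, 0.6), (2, 0.6), (6, 0.4), (10, 0.3), (14, 0.6), (18, 0.4), (22, 0.4), (26, 0.2)]
```

View pics/w11.png

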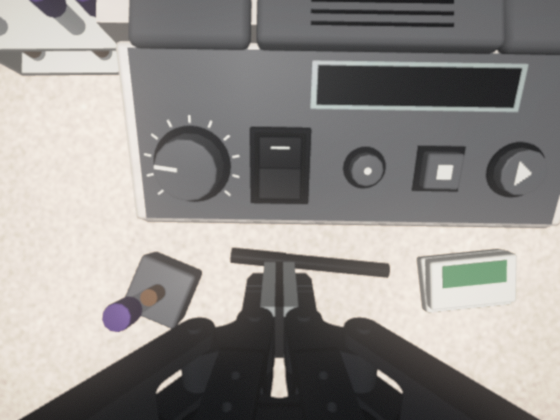

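The depth profile is mirrored: the rear end is at 10 mm (was 14) and the front at 14 (was 10), so the rocker is fully on. The picture agrees, with the rear half sunk at (280,148). Next is the start key, seen at (523,174).

```bash
python3 - <<'E'
from h import *
A=att(np.radians(-20))
for h in [.04,.02,.014,.010,.005]:
    p=world(X2,panel(-.116,-.092,h)); print(h,p.round(4),row(A,p).round(2))
E
```

```text
0.04 [ 0.4488 -0.1412  0.135 ] [ 3.9  13.36  1.61  0.05 -0.12  0.04]
0.02 [ 0.4555 -0.1425  0.1162] [ 3.9  13.36  3.61  0.05 -0.12  0.04]
0.014 [ 0.4575 -0.1429  0.1105] [ 3.89 13.36  4.21  0.05 -0.12  0.04]
0.01 [ 0.4589 -0.1431  0.1068] [ 3.89 13.36  4.61  0.05 -0.12  0.04]
0.005 [ 0.4606 -0.1434  0.1021] [ 3.89 13.36  5.11  0.05 -0.12  0.04]
```

Request:
step_arm([
  [0, 0.5, 3, -1.5, 0, 0, 0],
  [0, 1, 7, -1.5, 0, 0, 0],
  [0, 1.5, 11, -1.5, 0, 0, 0],
  [0, 2.2, 13.4, -0.5, 0, 0, 0],
  [0, 2.2, 13.4, 1.5, 0, 0, 0],
  [0, 2.2, 13.4, 2.8, 0, 0, 0],
  [0, 2.2, 13.4, 2.8, 0, 0, 0],
])

```text
clock: 21.28
tcp_pos: [0.4366, -0.1395, 0.1173]
tcp_rot: [3.048, -0.281, 0.538]
contact_force: [-0.8, -0.2, 0.3]
width: 0.0001
```

```bash
python3 - <<'E'
from h import *
s=bot.observe(); print(s["tcp_pos"],s["clock"],s["contact_force"])
c=cam("wrist");im,d=optics.grab_frame("wrist"); cv2.imwrite("pics/w12.png",im[:,:,::-1])
for k in ["start_top","stop_top"]:
    for r in landmark_of("wrist",k)[:1]:
        uv=np.array(r["centre"]); dd=d[int(round(uv[1])),int(round(uv[0]))]
        print(k,round(r["p"],2),uv.round(1),deproj(c,uv,dd).round(4), world(X2,mp(0)[k]).round(4))
A=att(np.radians(-20))
for h in [.02,.014,.010,.005]:
    p=world(X2,panel(-.116,-.092,h)); print(h,p.round(4),row(A,p).round(2))
E
```

```text
[ 0.43660087 -0.13946357  0.11734165] 21.275 [-0.76394229 -0.19784664  0.29390505]
start_top 0.89 [279.5 228.8] [ 0.4593 -0.144   0.1068] [ 0.4589 -0.1431  0.1068]
stop_top 0.71 [190.6 227.3] [ 0.4681 -0.1015  0.1077] [ 0.4669 -0.0998  0.1068]
0.02 [ 0.4555 -0.1425  0.1162] [ 1.65 -0.02  0.87  0.02 -0.16  0.04]
0.014 [ 0.4575 -0.1429  0.1105] [ 1.65 -0.02  1.47  0.02 -0.16  0.04]
0.01 [ 0.4589 -0.1431  0.1068] [ 1.65 -0.02  1.87  0.02 -0.16  0.04]
0.005 [ 0.4606 -0.1434  0.1021] [ 1.65 -0.02  2.37  0.02 -0.16  0.04]
```

View pics/w12.png

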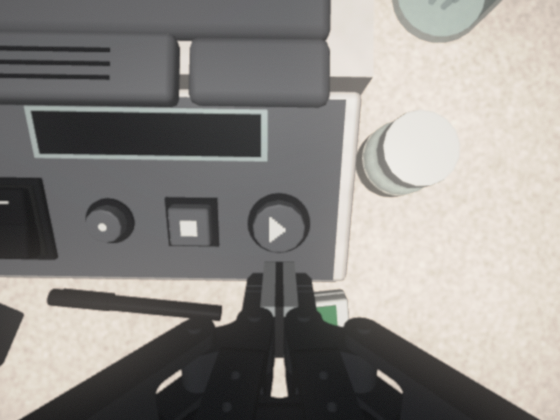

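The start key at (279,226) is straight ahead of the fingertips, and its measured position agrees to 1 mm. Moving over it and descending slowly.

Request:
step_arm([
  [0, 0.8, 0, 0.2, 0, 0, 0],
  [0, 1.65, 0, 0.5, 0, 0, 0],
  [0, 1.7, 0, 0.9, 0, 0, 0],
  [0, 1.7, 0, 1.2, 0, 0, 0],
  [0, 1.7, 0, 1.4, 0, 0, 0],
  [0, 1.7, 0, 1.55, 0, 0, 0],
  [0, 1.7, 0, 1.7, 0, 0, 0],
  [0, 1.7, 0, 1.8, 0, 0, 0],
  [0, 1.7, 0, 1.9, 0, 0, 0],
])

```text
clock: 22.55
tcp_pos: [0.4593, -0.1434, 0.1062]
tcp_rot: [3.049, -0.281, 0.541]
contact_force: [-0.8, -0.1, 2.0]
width: 0.0002
```

Request:
step_arm([
  [0, 0, 0, 0.1, 0, 0, 0],
  [0, 0, 0, 0.2, 0, 0, 0],
])

```text
clock: 22.8
tcp_pos: [0.46, -0.1436, 0.1043]
tcp_rot: [3.049, -0.281, 0.541]
contact_force: [-3.1, 0.6, 4.4]
width: -0.0
```

Request:
step_arm([
  [0, 0, 0, 0.08, 0, 0, 0],
  [0, 0, 0, 0.15, 0, 0, 0],
])

```text
clock: 23.05
tcp_pos: [0.4605, -0.1437, 0.1029]
tcp_rot: [3.049, -0.281, 0.541]
contact_force: [-2.9, 0.4, 3.3]
width: -0.0
```

Request:
step_arm([
  [0, 0, 0, 0.06, 0, 0, 0],
  [0, 0, 0, 0.06, 0, 0, 0],
])

```text
clock: 23.3
tcp_pos: [0.4607, -0.1437, 0.1024]
tcp_rot: [3.048, -0.281, 0.541]
contact_force: [-3.3, 1.4, 4.6]
width: 0.0
```

Request:
step_arm([
  [0, 0, 0, 0.05, 0, 0, 0],
  [0, 0, 0, 0.05, 0, 0, 0],
])

```text
clock: 23.55
tcp_pos: [0.4608, -0.1437, 0.1021]
tcp_rot: [3.049, -0.281, 0.541]
contact_force: [-9.3, 0.5, 11.7]
width: 0.0001
```

The key reached its end stop (force jumped to ~15 N). Releasing slowly and retreating.

Request:
step_arm([
  [0, 0, 0, -0.15, 0, 0, 0],
  [0, 0, 0, -0.35, 0, 0, 0],
  [0, 0, 0, -0.6, 0, 0, 0],
  [0, 0, 0, -1.2, 0, 0, 0],
  [0, -2, 0, -3, 0, 0, 0],
  [0, -5, 0, -6, 0, 0, 0],
  [0, -8, 0, -9, 0, 0, 0],
  [0, -10, 0, -11, 0, 0, 0],
  [0, -10, 0, -11, 0, 0, 0],
])

```text
clock: 24.68
tcp_pos: [0.3539, -0.1281, 0.1658]
tcp_rot: [3.048, -0.282, 0.557]
contact_force: [0.7, -0.8, 0.7]
width: -0.0001
```

```bash
python3 - <<'E'
from h import *
s=bot.observe(); print(s["tcp_pos"],s["clock"],s["contact_force"])
c=cam("wrist");im,d=optics.grab_frame("wrist"); cv2.imwrite("pics/w13.png",im[:,:,::-1])
im2,d2=optics.grab_frame("top");cv2.imwrite("pics/t13.png",im2[:,:,::-1])
M=R.from_euler("z",X2[2]).as_matrix()
vs,us=np.nonzero(d>0); K,e,A=c
q=np.c_[(us-K[0,2])/K[0,0],(vs-K[1,2])/K[1,1],np.ones(len(us))]*d[vs,us][:,None]
p=(q*[1,-1,-1])@A.T+e; m=(p-[X2[0],X2[1],0])@M
a=(m[:,0]+.116)/c20; h=((m[:,2]-.085)-(m[:,0]+.15)*t)*c20
for n,y in [("start",-.092),("stop",-.048),("pulse",-.006)]:
    sel=(abs(m[:,1]-y)<.006)&(abs(a)<.007); print(n,np.percentile(h[sel]*1000,[25,50,75]).round(1))
for a0 in (-12,12):
    sel=(abs(m[:,1]-.042)<.006)&(abs(a*1000-a0)<3); print("rocker",a0,np.median(h[sel]*1000).round(1))
for x0 in (-.059,-.03,.0,.05):
    sel=(abs(m[:,1])<.02)&(abs(m[:,0]-x0)<.005); print("lid z",x0,(np.median(m[sel,2])*1000).round(1) if sel.sum() else None)
for k in ["lid_bar"]:
    r=landmark_of("top",k)[0]; uv=r["centre"]; print(r["p"],deproj(cam("top"),uv,d2[int(uv[1]+.5),int(uv[0]+.5)]))
E
```

```text
[ 0.35390777 -0.12807075  0.16581386] 24.675 [ 0.67701479 -0.82995246  0.73605524]
start [10.  10.5 11. ]
stop [ 9.9 10.4 10.9]
pulse [ 9.4  9.9 10.4]
rocker -12 13.9
rocker 12 10.0
lid z -0.059 118.2
lid z -0.03 None
lid z 0.0 None
lid z 0.05 None
0.64 [ 0.52608124 -0.07082664  0.15356356]
```

View pics/w13.png

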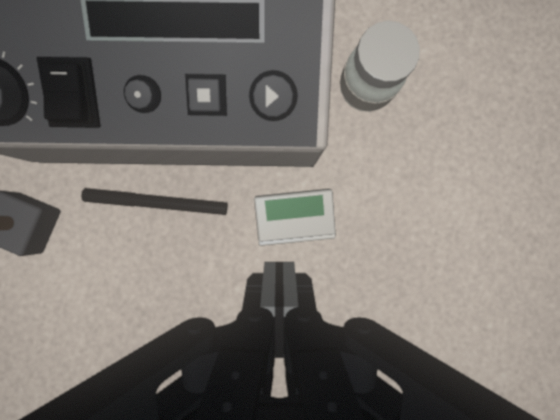

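View pics/t13.png

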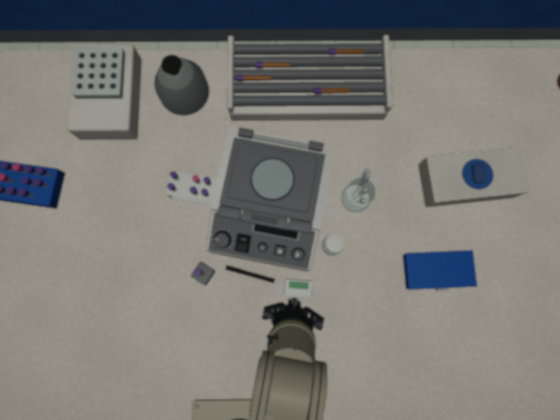

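Everything checks out: the start key is back out at 10.5 mm, stop and pulse are at about 10 mm, the rocker's rear is down and the surrounding things stand where they did. Handing in.

```bash
python3 -c "
from plant import bot
print(bot.sign_off(), bot.observe()['clock'])"
```

```text
the job is handed in; nothing more can be done
the job is handed in; nothing more can be done
```

I shut the lid, switched the rocker on and pressed and released the start key, in that order and with shut fingertips only. The job was handed in at about 25 s.

- **Lid:** I pushed it down by its bar at about 2 N. Once it was down I pressed into the bar's spring to about 9 N. Depth then put the bar top at 151.6 to 153.8 mm, against 153 mm for fully shut.
- **Rocker:** I pressed the raised rear end until the rubber mount gave, at about 7 N. The height profile along it is mirrored from before: rear 14 to 10 mm, front 10 to 14 mm.
- **Start key:** I pressed it fully in. The force was about 6 N, then briefly about 15 N at the end stop, higher than I intended. The key came back out to 10.5 mm.
- **Other keys and loose things:** The stop and pulse keys still stand at about 10 mm. In the pictures the dial and the loose things look unmoved.

**Disagreements in the checks:**
- The wrist camera and the fixed cameras differed by 5 to 7 mm on where the machine stands. I used the close-range wrist values, and the contacts came where those predicted.
- In the last check the top camera's lid-bar point was about 1 cm off in x, though its height was right. The wrist view no longer reached the lid, so I judged the lid from that height, the earlier depths and the pictures.

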